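# Shut a gear rig's guard gate onto its interlock switch and lock it

### The arm

A 6-joint arm with a two-finger parallel gripper is mounted at the origin on the work surface. World frame = base frame: x ahead of the robot, y to its left, z up, the work surface at z = 0. Lengths are in m, angles in rad, forces in N, time in s.
With the tool pointing down it reaches from about 0.325 to 0.85 m from the base axis. Payload 4.4 kg.
Tool frame: the origin (TCP) lies between the finger pads; the fingertips stand 8 mm ahead of it and the grasp point (between the pads) lies 11 mm behind it (env.tcp_to_tips is the distance from the TCP to the fingertips, in m); z points along the fingers, y is the line along which they close (so a half turn about z gives the same grasp; the last joint's range is limited). The gripper opens to 94 mm and grips with 3 to 60 N. Pads are 16 mm wide; open, the fingers measure 119 mm over their backs; the gripper's body (75 mm by 177 mm) begins 78 mm behind the grasp point.
Start: joints at [1.177, 0.207, 1.542, -0, 1.393, -0.15], TCP at [0.139, 0.558, 0.213] pointing down, gripper open.
Joint ranges: [-2.73, 2.73], [-0.86, 2.22], [0.23, 2.46], [-1.11, 4.25], [0.08, 2.63], [-2.82, 2.82]. Speed limits (rad/s): [2.79, 2.79, 3.14, 3.14, 3.14, 3.14].

### API

Orientations are given as [roll, pitch, yaw] about the fixed x, y, z axes, in that order (R = Rz(yaw) Ry(pitch) Rx(roll)).
In Python, from rig import env gives the robot as it stands.
- The arm moves only by the tool jog_arm, never from a script. Its argument "moves" is a list of rows, each an object of numbers: "x", "y", "z": the shift along the tool's x, y, z in units of 40 mm (1.0 is 40 mm); "roll": the turn about the tool's z in degrees. A call has 1 to 20 rows; each row is the pose to reach, as a shift and turn from the pose commanded when the call began, along the tool's axes at that moment; what a row does not reach only later rows make up. A row lasts 1/10 s, in which the tool goes at most 50 mm and 8.59 degrees, less where a joint would pass 70% of its speed; a pose out of reach is approached as far as the arm can. A call with a gripper value outside its range is refused whole. "gripper" is the opening, from 0 (shut) to 1 (fully open), set as the call begins (left out, the last holds). The fingers move at their own pace and stop on an object; "newtons" is the grip in N (left out, the last holds). Time passes only in rows, so rows that repeat a pose let the fingers close. It gives the time, the measured TCP pose, the force, the opening and the grip force at its end, in the units of the state.
- env.get_obs(): the state, without advancing time (a new reading comes with each control period).
- env.snapshot(name): name is "scene" or "top" or "wrist"; returns a dict with "img" (480x640x3 uint8, red, green, blue), "fx", "fy", "cx", "cy" (pixels), "rvec" (rotation vector, rad) and "tvec" (3), from world to camera coordinates, as OpenCV has them. Camera axes: x right, y down, z forward; pixel columns grow to the right and rows downward; lengths in m; the calibration is good to about 2 mm. A picture is of the moment at which its call begins. There is no depth.
- env.sign_off(): hands the job in; it is judged then, once.
The state is a dict: "time_s": time; "qpos": joint angles; "joint_velocities": joint speeds; "tau": joint torques, N m; "tool_pos": TCP position; "orientation": TCP orientation; "force": force on the tool from outside, world axes, zero at the start; "wrist_torque": the same for the moment, N m; "width": opening from 0.0 (shut) to 1.0 (fully open); "grip_force": force on a finger pad.
Only numpy, scipy, OpenCV 4.12 (cv2) and the standard library are available. Lean on these libraries where they do the work, as an engineer would, in place of code of your own. Each camera call takes 0.05 s, during which the arm holds its last target. There are 200 camera calls.

### The job

Take the guard gate of the gear rig by its upright black grip and swing it shut until its bar has pressed the roller lever of the microswitch just far enough to click, with the lever about parallel to the switch's face, and no further: the lever bends if it is pushed clearly past parallel. Then, with the gate staying there, turn the knurled lock collar on top of the gate's pivot clockwise until its tab points between the two ribs of the locked mark, and let go. Do not touch the switch itself with the gripper, and leave the things lying around where they are.

Things in the scene. Friction and masses are not known exactly. Their poses are not given: they have to be found in the camera images.
- rig: gear rig, fixed to the bench: plywood plate 200 x 300 x 12 mm carrying two gears and a small motor (lower than 45 mm). Origin under the plate's centre, z up. In its frame the gate's pivot axis (vertical) is at x -50, y -90 mm; the shut gate runs from there along +y; the open gate's free end stands out towards -x. The pivot post is 119 mm tall
- locked_mark (a point): middle of the locked mark: a pair of small ribs with a gap, on the rim of a fixed steel disc 88 mm across round the pivot post (disc at 78 to 83 mm height, ribs to 86 mm), 39 mm from the pivot axis on its rig +y side, in line with the shut gate. The open mark is one short rib, 1.2 rad anticlockwise from it seen from above
- gate (a joint): angle of the guard gate about the pivot, rad: 0 along the rig's +y, growing as it opens towards the rig's -x (anticlockwise from above). The hinge is stiff (0.45 N m, some 4 N at the grip); the gate stays where it is left, also against the lever's spring. The switch can be set a little forward or back, so the lever is parallel at a gate angle from -0.05 to 0.05: go by the lever
- gate_grip (a point): centre of the top end of the gate's grip: an upright black round post 18 mm across, on the gate's bar 125 mm from the pivot axis, from 76 to 126 mm height, free all round. The gate is an aluminium frame with a clear panel; its top bar is 12 mm thick, at 60 to 76 mm height, and reaches to 195 mm from the pivot axis
- switch: microswitch on its bracket, fixed on the plate behind the gate's free end: black case 22 x 50 x 22 mm on an aluminium block, top 78 mm above the bench. Origin at the bracket's foot (12 mm above the bench), under the lever's hinge; axes as the rig's. The case's face looks to -x (to the gate), 5 mm behind the hinge; the lever runs from the hinge towards -y
- lever (a joint): angle by which the roller lever is pressed, rad: 0 at rest, 0.24 rad off the switch's face; clicks at 0.16, parallel to the face at 0.24, overtravelled (bent) at 0.32, hard stop at 0.36. The roller moves 9 mm to the click, 13 mm to parallel, 18 mm to overtravel. It springs back if freed: 0.8 N at first touch, 1.4 N at parallel. While pressed it turns about 3.2 times as far as the gate
- roller (a point): centre of the lever's roller: white, 16 mm across, 10 mm tall, axis upright, at 67 mm height, 55 mm from the lever's hinge. The gate's bar pushes it about 175 mm from the pivot axis
- collar (a joint): angle of the lock collar about the pivot axis, rad: 0 with its tab at the open mark, growing clockwise seen from above, 1.2 with its tab at the middle of the locked mark (pointing to the rig's +y); it can turn on to a stop at 1.6. Locked means 1.2 within 0.15. Light friction (0.06 N m); it stays where it is left
- collar_top (a point): centre of the lock collar's top face, on the pivot axis, at 112 mm height. The collar is a round knurled steel ring 44 mm across and 28 mm tall (84 to 112 mm height) above the disc; the post's cap, 24 mm across, stands 7 mm above it
- collar_tab (a point): outer end of the collar's small tab (8 mm wide, 12 mm tall, at the collar's foot), 33 mm from the pivot axis: it shows where the collar points
- spare_gear: loose white gear, 44 mm across, 12 mm thick with an 18 mm tall hub, lying on the ply plate behind the gate; origin under its centre
- glue: loose yellow glue bottle with a red cap, 48 mm across, 120 mm tall, beside the rig; origin under its centre
- tape: loose cardboard ring 90 mm across, 20 mm tall, beside the rig; origin under its centre
- driver: loose screwdriver, 190 mm long, lying on the bench; origin under its middle
- jar: loose amber jar with a black lid, 60 mm across and 60 mm tall; origin under its centre

How it is judged:
By the outcome, as a careful person would: the job done as asked, in the order asked, and still so for the second after the job is handed in, with the robot touching nothing.
It also fails if it takes over 56 s, if anything falls off the work surface, if the arm or the gripper's body presses on something with over 40 N, if the wrist force passes 120 N, or if a joint passes its speed limit or range.

## Working session

There is one attempt and no reset: what is moved stays moved. The work goes in short steps, Python scripts to look and compute and a tool call to move; the robot and the scene stay as the last step left them, time stands still between calls to the robot, and variables do not carry over. Pictures are saved under pics/ and viewed, at most 10 in all, crops included, and the job is handed in when it is done.

Besides the shell and the picture viewer there is one more tool, called as name(argument=value, ...), one argument or row to a line, values as JSON. jog_arm: Moves the arm, as the interface text tells. Its arguments: {"type":"object","properties":{"moves":{"type":"array"},"gripper":{"type":"number"},"newtons":{"type":"number"}},"required":["moves"]}

```bash
ls; mkdir -p pics
cat > h.py <<'E'
import numpy as np, cv2
from rig import env
def snap(n,f=None):
    s=env.snapshot(n)
    if f: cv2.imwrite(f,s['img'][:,:,::-1])
    return s
def K(s): return np.array([[s['fx'],0,s['cx']],[0,s['fy'],s['cy']],[0,0,1.]])
def ray(s,u,v,z):
    R=cv2.Rodrigues(np.array(s['rvec'],float))[0];t=np.array(s['tvec'],float).ravel()
    d=R.T@np.linalg.inv(K(s))@[u,v,1];c=-R.T@t
    return c+d*(z-c[2])/d[2]
def proj(s,p):
    return cv2.projectPoints(np.array(p,float).reshape(-1,1,3),np.array(s['rvec'],float),np.array(s['tvec'],float),K(s),None)[0].reshape(-1,2)
E
python3 - <<'E'
from h import *
a=snap('top','pics/top.png');b=snap('scene','pics/scene.png')
for s in(a,b):
    R=cv2.Rodrigues(np.array(s['rvec'],float))[0];print(-R.T@np.array(s['tvec']).ravel(),s['fx'])
print(env.get_obs())
E
```

```text
pics
[0.40223294 0.03404107 1.31755714] 452.7568818884172
[ 1.05168188 -0.47488551  0.80433972] 436.1782050751578
{'time_s': 0.1, 'qpos': array([ 1.17650884e+00,  2.07329430e-01,  1.54275510e+00, -1.92599322e-05,
        1.39353625e+00, -1.50514738e-01]), 'joint_velocities': array([-0.00105586, -0.00115596, -0.00223154,  0.00166064,  0.00017535,
        0.00041908]), 'tau': array([ 1.60889294e-04, -3.71867251e+01, -2.82288748e+01,  6.98648533e-02,
        3.11287609e-02, -9.24775145e-05]), 'tool_pos': array([0.13853844, 0.55733926, 0.21243652]), 'orientation': array([-3.13958461e+00, -2.85375793e-04,  2.89782303e+00]), 'force': array([-0.3176382 , -0.47895883, -0.29659951]), 'wrist_torque': array([-0.0342666 , -0.00737755, -0.00655817]), 'grip_force': 0.0, 'width': 1.001007386454408}
```

View pics/top.png

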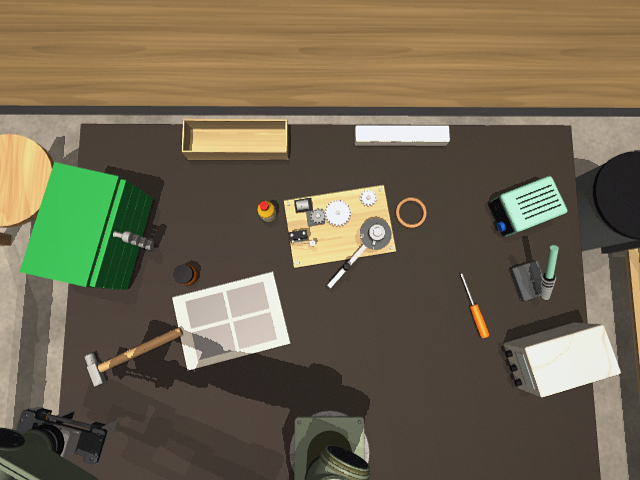

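View pics/scene.png

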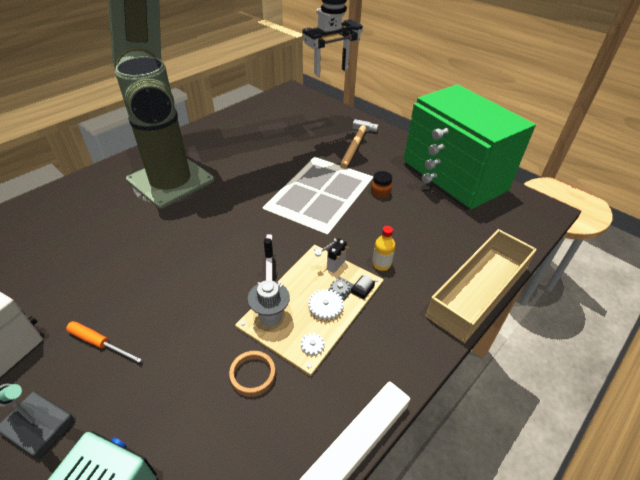

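The top view shows the rig at (340,226), pivot at about (376,233), gate open toward (332,285), and the switch at (300,238). Next I'll measure them in a zoomed crop.

Run:
```python
from h import *
a=cv2.imread('pics/top.png');b=cv2.imread('pics/scene.png')
c=cv2.resize(a[175:295,275:405],None,fx=4.5,fy=4.5,interpolation=cv2.INTER_CUBIC)
cv2.imwrite('pics/topc.png',c)
d=cv2.resize(b[225:345,220:390],None,fx=4.5,fy=4.5,interpolation=cv2.INTER_CUBIC)
cv2.imwrite('pics/scenec.png',d)
s=snap('top')
hsv=cv2.cvtColor(a,cv2.COLOR_BGR2HSV)
m=cv2.inRange(hsv,(10,60,110),(30,255,255));m[:170]=0;m[280:]=0;m[:,:280]=0;m[:,398:]=0
m=cv2.morphologyEx(m,cv2.MORPH_OPEN,np.ones((3,3)))
cs=max(cv2.findContours(m,0,2)[0],key=cv2.contourArea)
r=cv2.minAreaRect(cs);bx=cv2.boxPoints(r);print(r)
for p in bx: print(p,ray(s,*p,0.012))
```

```text
((338.98284912109375, 225.64276123046875), (68.72586822509766, 103.24678802490234), 80.90972137451172)
[282.5788 199.8674] [0.70902477 0.13305269 0.012     ]
[384.52887 183.55539] [ 0.75890058 -0.16913698  0.012     ]
[395.3869  251.41812] [ 0.5557894 -0.1963436  0.012    ]
[293.43683 267.73013] [0.50872128 0.09978999 0.012     ]
```

View pics/topc.png

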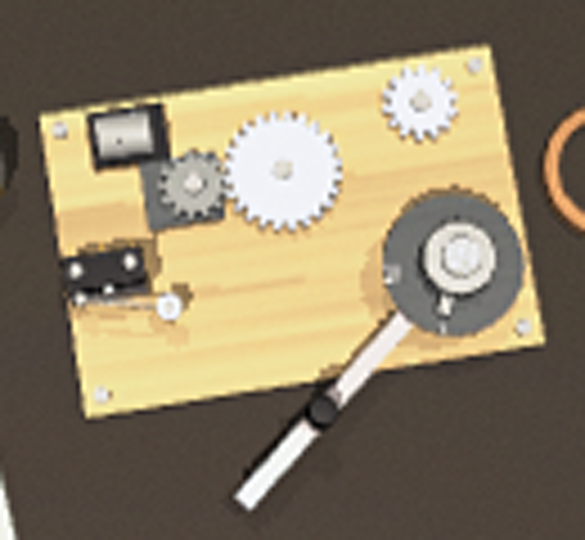

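View pics/scenec.png

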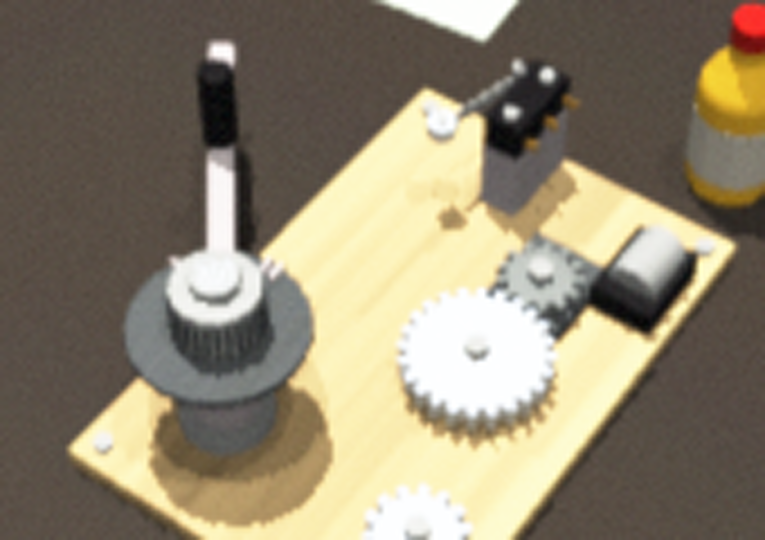

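The crops show the cap at about (462,256) and grip top at (323,408) in the top crop. Roller is at (169,306), tab at (446,305), locked ribs at (391,273). Now I'll convert these to world positions.

```bash
cat >> h.py <<'E'
def tri(sa,pa,sb,pb):
    P=[K(s)@np.c_[cv2.Rodrigues(np.array(s['rvec'],float))[0],np.array(s['tvec'],float).ravel()] for s in(sa,sb)]
    X=cv2.triangulatePoints(P[0],P[1],np.array(pa,float).reshape(2,1),np.array(pb,float).reshape(2,1)).ravel();return X[:3]/X[3]
E
python3 - <<'E'
from h import *
a=snap('top');b=snap('scene')
T=lambda u,v:((u+.5)/4.5+275-.5,(v+.5)/4.5+175-.5)
S=lambda u,v:((u+.5)/4.5+220-.5,(v+.5)/4.5+225-.5)
c=np.array([ray(a,*T(*p),.012)[:2] for p in[(40,113),(490,45),(545,343),(85,418)]])
print(c.round(4)); 
e=c[0]-c[1]+c[3]-c[2];yaw=np.arctan2(e[1],e[0])-np.pi/2;ctr=c.mean(0)
print('ctr',ctr,'yaw',yaw)
R=np.array([[np.cos(yaw),-np.sin(yaw)],[np.sin(yaw),np.cos(yaw)]])
print('pivot from plate',ctr+R@[-.05,-.09])
pc=ray(a,*T(462,256),.119);print('cap',pc,ray(b,*S(214,275),.119),tri(a,T(462,256),b,S(214,275)))
d=ray(a,*T(453,262),.0805);
print('disc',d)
g=tri(a,T(323,408),b,S(213,68));print('grip',ray(a,*T(323,408),.126),ray(b,*S(213,68),.126),g)
print('roller',ray(a,*T(169,306),.072),ray(b,*S(441,120),.072))
print('lock',ray(a,*T(391,273),.086),'tab',ray(a,*T(446,307),.096))
for n,s,p in(('g',a,ray(a,*T(323,408),.126)),):
    v=R.T@(p[:2]-pc[:2]);print(np.linalg.norm(v),np.arctan2(-v[0],v[1]))
v=R.T@(ray(a,*T(169,306),.072)[:2]-pc[:2]);print('roller rig rel pivot',v)
E
```

```text
[[ 0.7095  0.1303]
 [ 0.7557 -0.166 ]
 [ 0.5575 -0.1974]
 [ 0.5094  0.0996]]
ctr [ 0.63300544 -0.03335218] yaw 0.1576495994086291
pivot from plate [ 0.59775525 -0.13008596]
cap [ 0.597128  -0.1300394  0.119    ] [ 0.59737313 -0.12844537  0.119     ] [ 0.59742412 -0.12939958  0.1197695 ]
disc [ 0.59964629 -0.1296807   0.0805    ]
grip [ 0.50568195 -0.04557943  0.126     ] [ 0.50314618 -0.04476174  0.126     ] [ 0.50521776 -0.04578217  0.12820089]
roller [0.57358132 0.04527372 0.072     ] [0.57226289 0.04695684 0.072     ]
lock [ 0.59196057 -0.09077298  0.086     ] tab [ 0.56954804 -0.12284893  0.096     ]
0.12448239127837396 0.6674425623112994
roller rig rel pivot [0.00426903 0.17683583]
```

jog_arm(
  moves=[
    {"x": -0.3,"y": -0.3,"roll": 2},
    {"x": -1,"y": -1,"roll": 5},
    {"x": -1.9,"y": -1.9,"roll": 8},
    {"x": -2.8,"y": -2.8,"roll": 11},
    {"x": -3.7,"y": -3.7,"roll": 14},
    {"x": -4.6,"y": -4.6,"roll": 17},
    {"x": -5.5,"y": -5.5,"roll": 20},
    {"x": -6.4,"y": -6.4,"roll": 23},
    {"x": -7.3,"y": -7.3,"roll": 26},
    {"x": -8.2,"y": -8.2,"roll": 28.8},
    {"x": -9.1,"y": -9.1,"roll": 28.8},
    {"x": -10,"y": -10,"roll": 28.8},
    {"x": -10.8,"y": -10.8,"roll": 28.8},
    {"x": -11.5,"y": -11.5,"roll": 28.8},
    {"x": -12.1,"y": -12,"roll": 28.8},
    {"x": -12.4,"y": -12.3,"roll": 28.8},
    {"x": -12.53,"y": -12.42,"roll": 28.8},
    {"x": -12.53,"y": -12.42,"roll": 28.8},
    {"x": -12.53,"y": -12.42,"roll": 28.8},
    {"x": -12.53,"y": -12.42,"roll": 28.8},
  ],
  gripper=0.6,
)

```text
invalid input at $.moves[0]: expected keys x, y, z, roll
```

Run:
```python
from h import *
w=snap('wrist','pics/w1.png')
R=cv2.Rodrigues(np.array(w['rvec'],float))[0];print(-R.T@np.array(w['tvec']).ravel(),w['fx'])
print(proj(w,[[.505,-.0456,.126],[.5975,-.1297,.119],[.5736,.0453,.072]]))
o=env.get_obs();print(o['tool_pos'],o['orientation'],o['qpos'],o['force'])
```

```text
[0.07113601 0.57456222 0.38474553] 399.795301610945
[[-199.86272608  754.99060957]
 [-216.1418997   815.30917415]
 [ -34.80657353  711.02086493]]
[0.13868116 0.55774969 0.21304244] [-3.14080989e+00 -1.18974643e-04  2.89784130e+00] [ 1.17654312e+00  2.06897652e-01  1.54199488e+00  2.70172743e-07
  1.39349188e+00 -1.50501942e-01] [-0.68966206  0.006188    0.90612222]
```

View pics/w1.png

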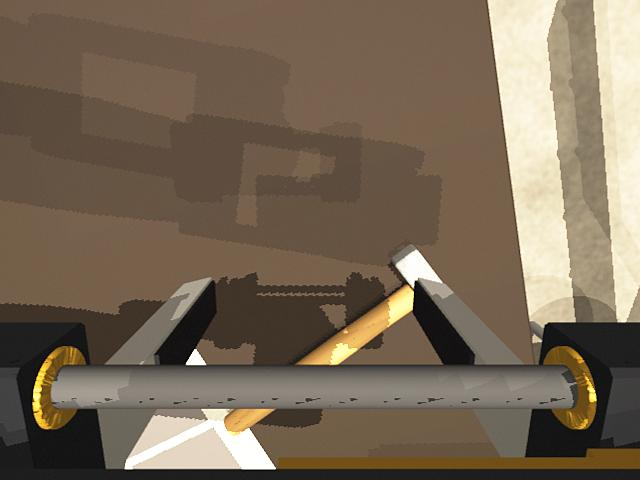

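The wrist picture shows only bench, hammer and fingers: the arm has not moved because the rows need all four keys. The camera sits on the tool's +x side, so it will look over the switch when I hold the grip.

jog_arm(
  moves=[
    {"x": -0.3,"y": -0.3,"z": 0,"roll": 2},
    {"x": -1,"y": -1,"z": 0,"roll": 5},
    {"x": -1.9,"y": -1.9,"z": 0,"roll": 8},
    {"x": -2.8,"y": -2.8,"z": 0,"roll": 11},
    {"x": -3.7,"y": -3.7,"z": 0,"roll": 14},
    {"x": -4.6,"y": -4.6,"z": 0,"roll": 17},
    {"x": -5.5,"y": -5.5,"z": 0,"roll": 20},
    {"x": -6.4,"y": -6.4,"z": 0,"roll": 23},
    {"x": -7.3,"y": -7.3,"z": 0,"roll": 26},
    {"x": -8.2,"y": -8.2,"z": 0,"roll": 28.8},
    {"x": -9.1,"y": -9.1,"z": 0,"roll": 28.8},
    {"x": -10,"y": -10,"z": 0,"roll": 28.8},
    {"x": -10.8,"y": -10.8,"z": 0,"roll": 28.8},
    {"x": -11.5,"y": -11.5,"z": 0,"roll": 28.8},
    {"x": -12.1,"y": -12,"z": 0,"roll": 28.8},
    {"x": -12.4,"y": -12.3,"z": 0,"roll": 28.8},
    {"x": -12.53,"y": -12.42,"z": 0,"roll": 28.8},
    {"x": -12.53,"y": -12.42,"z": 0,"roll": 28.8},
    {"x": -12.53,"y": -12.42,"z": 0,"roll": 28.8},
    {"x": -12.53,"y": -12.42,"z": 0,"roll": 28.8},
  ],
  gripper=0.6,
)

```text
time_s: 2.3
tool_pos: [0.5046, -0.0438, 0.2135]
orientation: [3.142, -0.0, 2.397]
force: [1.2, 0.6, -0.4]
width: 0.605
grip_force: 0.0
```

Run:
```python
from h import *
w=snap('wrist','pics/w1.png')
print(proj(w,[[.505,-.0456,.126],[.5975,-.1297,.119],[.5736,.0453,.072]]))
o=env.get_obs();print(o['time_s'],o['tool_pos'],o['orientation'],o['qpos'],o['force'])
```

```text
[[313.43240593 257.02900934]
 [314.50151515 412.68193469]
 [455.79279419 225.74144801]]
2.35 [ 0.50470622 -0.04385224  0.21350178] [ 3.14156311e+00 -2.73851280e-04  2.39691833e+00] [-2.57755438e-01  6.05920475e-02  1.70606458e+00  1.57243975e-04
  1.37516423e+00 -1.08390803e+00] [-0.53494001  0.16553355 -0.55639768]
```

View pics/w1.png

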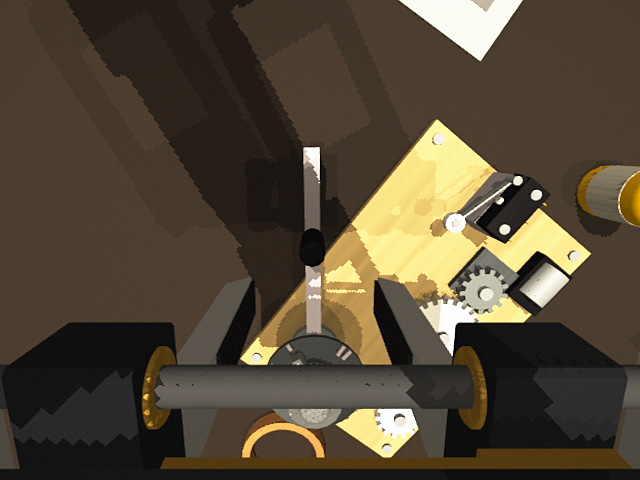

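The wrist view shows the grip at (312,250), roller at (455,223) and lever hinge at (517,181), within about 3 px of prediction. I'll descend and grip.

jog_arm(
  moves=[
    {"x": -0.04,"y": -0.02,"z": 0.4,"roll": 0},
    {"x": -0.04,"y": -0.02,"z": 1.0,"roll": 0},
    {"x": -0.04,"y": -0.02,"z": 1.6,"roll": 0},
    {"x": -0.04,"y": -0.02,"z": 2.2,"roll": 0},
    {"x": -0.04,"y": -0.02,"z": 2.7,"roll": 0},
    {"x": -0.04,"y": -0.02,"z": 2.95,"roll": 0},
    {"x": -0.04,"y": -0.02,"z": 3.0,"roll": 0},
    {"x": -0.04,"y": -0.02,"z": 3.0,"roll": 0},
    {"x": -0.04,"y": -0.02,"z": 3.0,"roll": 0},
  ],
)

```text
time_s: 3.25
tool_pos: [0.507, -0.0469, 0.0947]
orientation: [3.14, 0.002, 2.395]
force: [-0.2, 0.5, 0.1]
width: 0.6
grip_force: 0.0
```

jog_arm(
  moves=[
    {"x": 0,"y": 0,"z": 0,"roll": 0},
    {"x": 0,"y": 0,"z": 0,"roll": 0},
    {"x": 0,"y": 0,"z": 0,"roll": 0},
    {"x": 0,"y": 0,"z": 0,"roll": 0},
    {"x": 0,"y": 0,"z": 0,"roll": 0},
    {"x": 0,"y": 0,"z": 0,"roll": 0},
    {"x": 0,"y": 0,"z": 0,"roll": 0},
    {"x": 0,"y": 0,"z": 0,"roll": 0},
    {"x": 0,"y": 0,"z": 0,"roll": 0},
    {"x": 0,"y": 0,"z": 0,"roll": 0},
  ],
  gripper=0.1,
  newtons=15,
)

```text
time_s: 4.25
tool_pos: [0.5058, -0.0469, 0.0935]
orientation: [-3.141, -0.0, 2.395]
force: [-0.2, -0.7, 0.8]
width: 0.188
grip_force: 15.0
```

Run:
```python
from h import *
o=env.get_obs();p=o['tool_pos'];P=np.array([.5975,-.1297]);v=p[:2]-P
print(p,o['orientation'],o['force'],o['width'],o['grip_force'],np.linalg.norm(v),np.arctan2(v[1],v[0])-1.728)
# plan: swing to 0.12, rows in tool axes
h0=np.arctan2(v[1],v[0]);r=np.linalg.norm(v);yaw=o['orientation'][2]
ex=np.array([np.cos(yaw),np.sin(yaw)]);ey=np.array([np.sin(yaw),-np.cos(yaw)])
h1=1.728+.12;n=14
for k in range(1,n+1):
    h=h0+(h1-h0)*k/n;d=P+r*np.array([np.cos(h),np.sin(h)])-p[:2]
    print({"x":round(d@ex/.04,2),"y":round(d@ey/.04,2),"z":0,"roll":round(np.degrees(h0-h),1)})
```

```text
[ 0.50582396 -0.04685387  0.0934634 ] [-3.14134118e+00 -4.79158376e-05  2.39517401e+00] [-0.22905955 -0.66939828  0.80999275] 0.18831833027738942 15.000225752592087 0.12356365832612577 0.6787461661054548
{'x': np.float64(-0.0), 'y': np.float64(0.12), 'z': 0, 'roll': np.float64(2.3)}
{'x': np.float64(-0.01), 'y': np.float64(0.25), 'z': 0, 'roll': np.float64(4.6)}
{'x': np.float64(-0.02), 'y': np.float64(0.37), 'z': 0, 'roll': np.float64(6.9)}
{'x': np.float64(-0.03), 'y': np.float64(0.49), 'z': 0, 'roll': np.float64(9.1)}
{'x': np.float64(-0.05), 'y': np.float64(0.61), 'z': 0, 'roll': np.float64(11.4)}
{'x': np.float64(-0.08), 'y': np.float64(0.73), 'z': 0, 'roll': np.float64(13.7)}
{'x': np.float64(-0.11), 'y': np.float64(0.85), 'z': 0, 'roll': np.float64(16.0)}
{'x': np.float64(-0.14), 'y': np.float64(0.97), 'z': 0, 'roll': np.float64(18.3)}
{'x': np.float64(-0.18), 'y': np.float64(1.09), 'z': 0, 'roll': np.float64(20.6)}
{'x': np.float64(-0.23), 'y': np.float64(1.2), 'z': 0, 'roll': np.float64(22.9)}
{'x': np.float64(-0.28), 'y': np.float64(1.32), 'z': 0, 'roll': np.float64(25.2)}
{'x': np.float64(-0.33), 'y': np.float64(1.43), 'z': 0, 'roll': np.float64(27.4)}
{'x': np.float64(-0.39), 'y': np.float64(1.54), 'z': 0, 'roll': np.float64(29.7)}
{'x': np.float64(-0.45), 'y': np.float64(1.64), 'z': 0, 'roll': np.float64(32.0)}
```

jog_arm(
  moves=[
    {"x": 0,"y": 0.06,"z": 0,"roll": 1},
    {"x": 0,"y": 0.12,"z": 0,"roll": 2.3},
    {"x": -0.01,"y": 0.25,"z": 0,"roll": 4.6},
    {"x": -0.02,"y": 0.37,"z": 0,"roll": 6.9},
    {"x": -0.03,"y": 0.49,"z": 0,"roll": 9.1},
    {"x": -0.05,"y": 0.61,"z": 0,"roll": 11.4},
    {"x": -0.08,"y": 0.73,"z": 0,"roll": 13.7},
    {"x": -0.11,"y": 0.85,"z": 0,"roll": 16},
    {"x": -0.14,"y": 0.97,"z": 0,"roll": 18.3},
    {"x": -0.18,"y": 1.09,"z": 0,"roll": 20.6},
    {"x": -0.23,"y": 1.2,"z": 0,"roll": 22.9},
    {"x": -0.28,"y": 1.32,"z": 0,"roll": 25.2},
    {"x": -0.33,"y": 1.43,"z": 0,"roll": 27.4},
    {"x": -0.39,"y": 1.54,"z": 0,"roll": 29.7},
    {"x": -0.42,"y": 1.6,"z": 0,"roll": 31},
    {"x": -0.45,"y": 1.64,"z": 0,"roll": 32},
    {"x": -0.45,"y": 1.64,"z": 0,"roll": 32},
    {"x": -0.45,"y": 1.64,"z": 0,"roll": 32},
  ],
)

```text
time_s: 6.05
tool_pos: [0.5638, -0.0108, 0.0935]
orientation: [3.141, -0.0, 1.837]
force: [-1.0, -1.5, 1.6]
width: 0.186
grip_force: 15.0
```

Run:
```python
from h import *
w=snap('wrist','pics/w2.png')
o=env.get_obs();p=o['tool_pos'];v=p[:2]-[.5975,-.1297]
print(o['time_s'],p,o['orientation'],o['force'],np.linalg.norm(v),np.arctan2(v[1],v[0])-1.728)
```

```text
6.1 [ 0.56378901 -0.01074547  0.09348274] [ 3.14108761e+00 -4.84917564e-05  1.83666183e+00] [-1.01617465 -1.58188267  2.27097757] 0.12363903499656537 0.11894940846076762
```

View pics/w2.png

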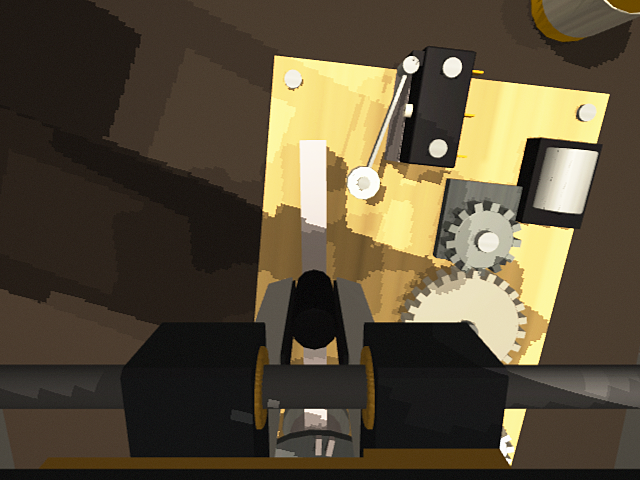

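The picture shows the bar's right face at column ~326 and the roller at (363,182), not yet touching. The hinge is at (411,64), with the case's front edge from (428,47) to (401,160).

```bash
cat >> h.py <<'E'
P=np.array([.5975,-.1297]);YAW=.1576
RR=np.array([[np.cos(YAW),-np.sin(YAW)],[np.sin(YAW),np.cos(YAW)]])
def rg(s,u,v,z): return RR.T@(ray(s,u,v,z)[:2]-P)*1000
E
python3 - <<'E'
from h import *
w=snap('wrist')
print('roller',rg(w,363,182,.072),'hinge',rg(w,411,64,.072),rg(w,411,64,.078))
print('face',rg(w,428,47,.078),rg(w,401,160,.078),'rear',rg(w,475,51,.078),rg(w,459,166,.078))
print('bolts',rg(w,453,67,.08),rg(w,438,148,.08))
print('bar',[rg(w,u,v,.076) for u,v in((300,140),(326,140),(302,260),(326,260))])
print('roller edges',rg(w,347,182,.072),rg(w,380,182,.072))
img=w['img'];g=cv2.cvtColor(img,cv2.COLOR_RGB2GRAY)
for r in (90,110,140,155,182): print(r,g[r,340:440:2].tolist())
E
```

```text
roller [  1.81860485 178.12000631] hinge [ 15.98387321 232.36796763] [ 14.76849578 231.09129183]
face [ 20.91229532 238.57957876] [ 16.97908036 190.32203559] rear [ 41.32897762 239.22214824] [ 43.92565609 190.55741041]
bolts [ 32.52242388 231.45055943] [ 32.26478061 197.36947057]
bar [array([-29.99809905, 194.1331185 ]), array([-18.16342344, 195.42894167]), array([-23.28272635, 137.46912756]), array([-11.5514848 , 138.75414946])]
roller edges [ -5.80136953 177.28555295] [  9.91473064 179.00660239]
90 [225, 225, 225, 225, 223, 238, 237, 237, 235, 231, 228, 229, 229, 229, 229, 230, 229, 229, 227, 225, 224, 210, 185, 220, 220, 221, 229, 86, 70, 255, 254, 48, 67, 68, 144, 1, 10, 12, 8, 12, 31, 57, 53, 52, 54, 51, 51, 52, 53, 51]
110 [225, 224, 222, 221, 222, 223, 224, 220, 207, 208, 212, 224, 223, 224, 209, 207, 205, 205, 199, 196, 189, 188, 191, 189, 71, 226, 237, 89, 99, 65, 97, 100, 75, 255, 254, 254, 204, 7, 18, 53, 54, 57, 55, 54, 56, 51, 52, 51, 52, 49]
140 [223, 220, 222, 203, 213, 224, 222, 222, 222, 222, 223, 224, 207, 207, 204, 203, 195, 200, 98, 184, 234, 199, 194, 142, 88, 69, 81, 100, 94, 98, 99, 47, 10, 14, 11, 13, 27, 50, 45, 45, 43, 43, 44, 44, 44, 34, 23, 198, 231, 232]
155 [207, 201, 210, 221, 222, 222, 222, 221, 222, 222, 218, 207, 205, 204, 205, 150, 171, 233, 194, 188, 194, 170, 77, 67, 102, 98, 101, 93, 103, 106, 9, 12, 11, 12, 10, 32, 48, 44, 44, 44, 46, 42, 47, 30, 30, 39, 215, 232, 226, 224]
182 [95, 97, 92, 131, 255, 253, 253, 253, 255, 201, 227, 228, 229, 229, 227, 246, 252, 253, 251, 255, 96, 224, 223, 222, 221, 222, 220, 219, 218, 219, 228, 236, 238, 237, 237, 235, 235, 237, 231, 219, 88, 222, 218, 221, 220, 221, 94, 104, 109, 110]
```

jog_arm(
  moves=[
    {"x": 0,"y": 0.04,"z": 0,"roll": 0.7},
    {"x": 0,"y": 0.08,"z": 0,"roll": 1.5},
    {"x": 0,"y": 0.12,"z": 0,"roll": 2.2},
    {"x": 0,"y": 0.16,"z": 0,"roll": 3},
    {"x": -0.01,"y": 0.2,"z": 0,"roll": 3.7},
    {"x": -0.01,"y": 0.24,"z": 0,"roll": 4.4},
    {"x": -0.01,"y": 0.28,"z": 0,"roll": 5.2},
    {"x": -0.02,"y": 0.31,"z": 0,"roll": 5.8},
    {"x": -0.02,"y": 0.33,"z": 0,"roll": 6.2},
    {"x": -0.02,"y": 0.33,"z": 0,"roll": 6.2},
    {"x": -0.02,"y": 0.33,"z": 0,"roll": 6.2},
  ],
)

```text
time_s: 7.25
tool_pos: [0.5762, -0.0079, 0.0935]
orientation: [-3.141, -0.0, 1.728]
force: [-4.9, -1.3, 4.4]
width: 0.188
grip_force: 15.0
```

```bash
cat > m.py <<'E'
from h import *
import sys
w=snap('wrist',sys.argv[1])
o=env.get_obs();p=o['tool_pos'];v=p[:2]-P
print(o['time_s'],p,o['orientation'],o['force'],np.linalg.norm(v),np.arctan2(v[1],v[0])-1.728)
for x in(2,6,10,13,16,19): 
    print(x,proj(w,[[*(P+RR@[x/1000,.178]),.072]]).round(0))
print('hinge',proj(w,[[*(P+RR@[.0155,.232]),.072]]).round(0))
E
python3 m.py pics/w3.png
```

```text
7.3 [ 0.57625637 -0.00792696  0.0934602 ] [-3.14060211e+00 -4.58210240e-04  1.72809512e+00] [-4.80130652 -1.82257933  4.27423666] 0.12361215405406194 0.015510834388897221
2 [[325. 179.]]
6 [[333. 179.]]
10 [[341. 179.]]
13 [[348. 179.]]
16 [[354. 179.]]
19 [[360. 179.]]
hinge [[356.  57.]]
```

View pics/w3.png

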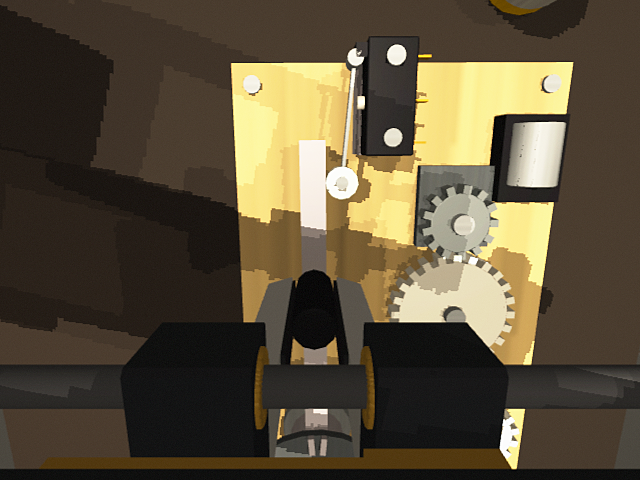

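The roller is at (342,183), with the lever pressed about 0.145 (not yet clicked) and the hinge at (356,57). Another ~3 mm at the grip should do it.

jog_arm(
  moves=[
    {"x": 0,"y": 0.02,"z": 0,"roll": 0.4},
    {"x": 0,"y": 0.04,"z": 0,"roll": 0.8},
    {"x": 0,"y": 0.06,"z": 0,"roll": 1.1},
    {"x": 0,"y": 0.07,"z": 0,"roll": 1.3},
    {"x": 0,"y": 0.07,"z": 0,"roll": 1.3},
    {"x": 0,"y": 0.07,"z": 0,"roll": 1.3},
  ],
)

```text
time_s: 7.9
tool_pos: [0.5789, -0.0075, 0.0934]
orientation: [-3.14, -0.0, 1.705]
force: [-5.5, -1.2, 3.7]
width: 0.184
grip_force: 15.0
```

```bash
cat >> m.py <<'E'
g=cv2.cvtColor(w['img'],cv2.COLOR_RGB2GRAY)
m=(g>235).astype(np.uint8);m[:,:328]=0;m[:165]=0;m[205:]=0;m[:,400:]=0
n,l,st,ce=cv2.connectedComponentsWithStats(m)
for i in range(1,n):
    if st[i,4]>60: x,y,a,b=st[i,:4];c=(x+(a-1)/2,y+(b-1)/2);print(st[i],c,rg(w,*c,.072))
for y in range(40,72):
    pass
for hx in range(52,63,3): print(hx,g[hx,340:372].tolist())
E
python3 m.py pics/w4.png
```

```text
7.95 [ 0.57888374 -0.00750297  0.09347191] [-3.14033676e+00 -4.67782615e-04  1.70539102e+00] [-5.09033534 -2.00751547  4.71130761] 0.12360695544845093 -0.006019927391862412
2 [[317. 179.]]
6 [[325. 179.]]
10 [[333. 179.]]
13 [[340. 179.]]
16 [[346. 179.]]
19 [[352. 178.]]
hinge [[344.  56.]]
[328 166  30  33 657] (np.float64(342.5), np.float64(182.0)) [ 14.41263575 176.41998283]
52 [248, 247, 248, 247, 248, 248, 248, 248, 248, 251, 254, 222, 35, 59, 69, 47, 14, 40, 59, 65, 65, 64, 62, 63, 62, 61, 63, 60, 61, 60, 59, 60]
55 [248, 248, 249, 246, 244, 247, 248, 247, 247, 249, 254, 247, 121, 39, 51, 32, 16, 43, 61, 65, 63, 63, 61, 61, 60, 61, 61, 61, 59, 61, 61, 58]
58 [245, 245, 245, 245, 245, 245, 245, 244, 245, 247, 254, 242, 41, 0, 3, 6, 19, 42, 63, 68, 64, 65, 62, 62, 60, 65, 61, 61, 59, 60, 60, 59]
61 [247, 245, 245, 244, 244, 243, 244, 246, 252, 254, 199, 2, 0, 7, 7, 9, 19, 41, 62, 67, 62, 62, 64, 61, 62, 63, 62, 62, 57, 63, 62, 62]
```

Run:
```python
from h import *
w=snap('wrist')
for f in('w3','w4'):
    g=cv2.imread(f'pics/{f}.png',0)
    m=(g>238).astype(np.uint8);m[:,420:]=0;m[205:]=0;m[:,:280]=0
    for r in(170,176,182,188): print(f,r,g[r,318:362].tolist())
    for r in range(46,68,4): print(f,r,g[r,328:368].tolist())
g=cv2.imread('pics/w4.png',0)
m=(g>190).astype(np.uint8);m[160:]=0;m[:,330:][:,:]=m[:,330:];m[:,:330]=0;m[:,420:]=0;m[66:125,:370]=0
n,l,st,ce=cv2.connectedComponentsWithStats(m)
for i in range(1,n):
    if st[i,4]>40:
        x,y,a,b=st[i,:4];c=(x+(a-1)/2,y+(b-1)/2);print(st[i],c,rg(w,*c,.078))
```

```text
w3 170 [244, 243, 243, 243, 242, 244, 252, 229, 76, 94, 108, 114, 117, 147, 240, 255, 255, 254, 252, 252, 252, 252, 252, 252, 252, 252, 252, 252, 252, 252, 252, 253, 254, 254, 241, 191, 220, 228, 204, 128, 114, 120, 121, 116]
w3 176 [243, 243, 242, 243, 242, 243, 250, 222, 54, 211, 255, 255, 252, 252, 252, 252, 252, 252, 252, 252, 253, 255, 253, 246, 251, 247, 246, 253, 253, 252, 252, 252, 252, 252, 252, 252, 253, 255, 254, 176, 111, 121, 119, 109]
w3 182 [242, 242, 241, 241, 241, 242, 242, 241, 249, 254, 252, 252, 252, 252, 252, 252, 254, 245, 199, 229, 228, 227, 228, 229, 227, 229, 229, 231, 230, 227, 246, 253, 252, 252, 252, 252, 252, 252, 254, 253, 174, 107, 121, 120]
w3 188 [241, 241, 241, 241, 241, 241, 246, 217, 184, 254, 255, 255, 253, 252, 252, 252, 252, 252, 254, 255, 250, 216, 225, 221, 220, 224, 209, 169, 229, 254, 253, 252, 252, 252, 252, 252, 253, 255, 252, 146, 111, 118, 120, 118]
w3 46 [62, 61, 63, 64, 62, 63, 64, 65, 63, 63, 62, 64, 62, 62, 63, 63, 64, 64, 62, 64, 62, 63, 62, 62, 65, 59, 30, 11, 48, 66, 63, 65, 61, 63, 57, 63, 62, 63, 69, 45]
w3 50 [64, 63, 63, 63, 6
[... 2678 characters left out ...]
33, 233, 232, 232, 226, 210, 216, 170, 48, 60, 60, 57, 48, 42, 33, 33, 53, 62, 53, 55, 75, 84, 69, 55, 16, 6, 9, 6, 21, 41, 61, 66, 65, 63, 65, 63, 63, 60, 62, 59]
[375  43  19  20 300] (np.float64(384.0), np.float64(52.5)) [ 32.20145809 231.86997987]
[336  48  16  17 220] (np.float64(343.5), np.float64(56.0)) [ 14.7332862  230.87149806]
[ 406   60   14  100 1108] (np.float64(412.5), np.float64(109.5)) [ 45.3277022  208.20547405]
[330 125   9  27 110] (np.float64(334.0), np.float64(138.0)) [ 10.27321484 196.72988481]
[341 125   8  35 143] (np.float64(344.5), np.float64(142.0)) [ 15.01534158 194.87185865]
[375 127  18  18 252] (np.float64(383.5), np.float64(135.5)) [ 32.63863503 197.32370577]
```

Lever reads about 0.21 rad. A nudge of 0.6 mm brings it nearer to parallel; then I'll measure it.

jog_arm(
  moves=[
    {"x": 0,"y": 0.01,"z": 0,"roll": 0.2},
    {"x": 0,"y": 0.015,"z": 0,"roll": 0.3},
    {"x": 0,"y": 0.015,"z": 0,"roll": 0.3},
    {"x": 0,"y": 0.015,"z": 0,"roll": 0.3},
    {"x": 0,"y": 0.015,"z": 0,"roll": 0.3},
  ],
)

```text
time_s: 8.5
tool_pos: [0.5794, -0.0074, 0.0935]
orientation: [-3.14, -0.001, 1.7]
force: [-5.6, -1.3, 4.3]
width: 0.19
grip_force: 15.0
```

jog_arm(
  moves=[
    {"x": 0,"y": 0,"z": 0,"roll": 0},
    {"x": 0,"y": 0,"z": 0,"roll": 0},
    {"x": 0,"y": 0,"z": 0,"roll": 0},
    {"x": 0,"y": 0,"z": 0,"roll": 0},
    {"x": 0,"y": 0,"z": 0,"roll": 0},
  ],
  gripper=0.45,
)

```text
time_s: 9.0
tool_pos: [0.5802, -0.0075, 0.0933]
orientation: [3.141, -0.0, 1.7]
force: [0.2, -0.4, 0.9]
width: 0.449
grip_force: 0.0
```

```bash
cat > m2.py <<'E'
from h import *
import sys
w=snap('wrist',sys.argv[1]);g=cv2.cvtColor(w['img'],cv2.COLOR_RGB2GRAY)
o=env.get_obs();p=o['tool_pos'];v=p[:2]-P
print(o['time_s'],p,o['orientation'],o['force'],o['width'],np.arctan2(v[1],v[0])-1.728)
for r in(176,180,184,188): print(r,''.join('#' if x>237 else '+' if x>200 else '.' for x in g[r,290:380]))
for r in(50,54,58): print(r,''.join('#' if x>237 else '+' if x>200 else '.' for x in g[r,290:380]))
for x in(12,14,16,18): print(x,proj(w,[[*(P+RR@[x/1000,.177]),.072],[*(P+RR@[x/1000,.232]),.072]]).round(1).tolist())
E
python3 m2.py pics/w5.png
```

```text
9.05 [ 0.58010165 -0.00749914  0.09336373] [ 3.14137266e+00 -1.29434369e-04  1.70051076e+00] [-0.26879106 -0.50566353 -0.51323913] 0.4503369622125102 -0.015779110740097746
176 ++++++++#########################+.+############+.+++.+##########......+++++++++++++++++++
180 +++++++++########################+...#######++++++++++++++########...........+++++++++++++
184 +++++++++########################+..#########+++++++++++##########.............+++++++++++
188 +++++++.+########################+..#############+++#############.................++++++++
50 ...........................................+######++####+........................+########
54 ..........................................########++..++.+.......................+########
58 ..........................................+###############.........................#######
12 [[334.2, 180.5], [332.3, 55.9]]
14 [[338.4, 180.4], [336.8, 55.7]]
16 [[342.5, 180.2], [341.3, 55.6]]
18 [[346.7, 180.1], [345.8, 55.5]]
```

Lever is about 0.235 with the gate released (roller centre col 341 against 341.3 for parallel). Now I'll lift off, move over the collar and turn the tool back.

jog_arm(
  moves=[
    {"x": 0,"y": 0,"z": -0.3,"roll": 0},
    {"x": 0,"y": 0,"z": -0.8,"roll": 0},
    {"x": 0,"y": 0,"z": -1.4,"roll": 0},
    {"x": 0,"y": 0,"z": -1.8,"roll": 0},
    {"x": 0,"y": 0,"z": -2,"roll": 0},
    {"x": -0.3,"y": 0,"z": -2,"roll": -6},
    {"x": -0.8,"y": 0,"z": -2,"roll": -13},
    {"x": -1.3,"y": 0.01,"z": -2,"roll": -20},
    {"x": -1.8,"y": 0.02,"z": -2,"roll": -28},
    {"x": -2.3,"y": 0.03,"z": -2,"roll": -36},
    {"x": -2.7,"y": 0.03,"z": -2,"roll": -44},
    {"x": -2.95,"y": 0.03,"z": -2,"roll": -52},
    {"x": -3.08,"y": 0.03,"z": -2,"roll": -60},
    {"x": -3.08,"y": 0.03,"z": -2,"roll": -66},
    {"x": -3.08,"y": 0.03,"z": -2,"roll": -69},
    {"x": -3.08,"y": 0.03,"z": -2,"roll": -69},
    {"x": -3.08,"y": 0.03,"z": -2,"roll": -69},
    {"x": -3.08,"y": 0.03,"z": -2,"roll": -69},
  ],
)

```text
time_s: 10.85
tool_pos: [0.597, -0.1296, 0.1734]
orientation: [3.142, -0.0, 2.904]
force: [-0.4, -0.4, 0.6]
width: 0.449
grip_force: 0.0
```

Run:
```python
from h import *
w=snap('wrist','pics/w6.png')
o=env.get_obs();print(o['time_s'],o['tool_pos'],o['orientation'],o['qpos'])
print(proj(w,[[*P,.119],[*P,.112],[*(P+RR@[0,.039]),.086],[*(P+RR@[0.,.195]),.076],[*(P+RR@[.0155,.177]),.072]]).round(0))
```

```text
10.9 [ 0.59704839 -0.12952652  0.17346393] [-3.14158437e+00 -6.07964715e-05  2.90431710e+00] [-3.55192916e-01  3.14996817e-01  1.49117009e+00 -1.58170860e-05
  1.33548515e+00 -1.68871000e+00]
[[314. 270.]
 [314. 267.]
 [368. 234.]
 [590. 141.]
 [565. 174.]]
```

View pics/w6.png

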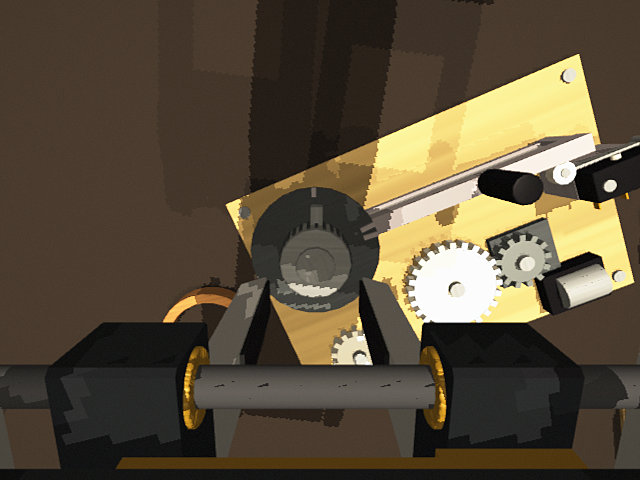

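The picture shows the gate staying shut with the lever pressed. The collar cap is at (315,265), its tab points straight up at (316,215) toward the open mark, and the locked ribs are at (368,228). Next I'll descend on the collar and grip it.

jog_arm(
  moves=[
    {"x": 0.02,"y": 0,"z": 0,"roll": 0},
    {"x": 0.02,"y": 0,"z": 0,"roll": 0},
    {"x": 0.02,"y": 0,"z": 0,"roll": 0},
    {"x": 0.02,"y": 0,"z": 0,"roll": 0},
    {"x": 0.02,"y": 0,"z": 0.3,"roll": 0},
    {"x": 0.02,"y": 0,"z": 0.8,"roll": 0},
    {"x": 0.02,"y": 0,"z": 1.2,"roll": 0},
    {"x": 0.02,"y": 0,"z": 1.5,"roll": 0},
    {"x": 0.02,"y": 0,"z": 1.65,"roll": 0},
    {"x": 0.02,"y": 0,"z": 1.68,"roll": 0},
    {"x": 0.02,"y": 0,"z": 1.68,"roll": 0},
  ],
  gripper=0.8,
)

```text
time_s: 12.0
tool_pos: [0.5966, -0.1295, 0.1064]
orientation: [-3.142, 0.0, 2.905]
force: [-0.4, -0.2, 0.5]
width: 0.798
grip_force: 0.0
```

jog_arm(
  moves=[
    {"x": 0,"y": 0,"z": 0,"roll": 0},
    {"x": 0,"y": 0,"z": 0,"roll": 0},
    {"x": 0,"y": 0,"z": 0,"roll": 0},
    {"x": 0,"y": 0,"z": 0,"roll": 0},
    {"x": 0,"y": 0,"z": 0,"roll": 0},
    {"x": 0,"y": 0,"z": 0,"roll": 0},
    {"x": 0,"y": 0,"z": 0,"roll": 0},
    {"x": 0,"y": 0,"z": 0,"roll": 0},
  ],
  gripper=0.3,
  newtons=15,
)

```text
time_s: 12.8
tool_pos: [0.5967, -0.1289, 0.1066]
orientation: [3.141, 0.001, 2.905]
force: [0.4, 3.0, 3.0]
width: 0.466
grip_force: 15.0
```

jog_arm(
  moves=[
    {"x": 0,"y": 0,"z": 0,"roll": 2},
    {"x": 0,"y": 0,"z": 0,"roll": 6},
    {"x": 0,"y": 0,"z": 0,"roll": 11},
    {"x": 0,"y": 0,"z": 0,"roll": 16},
    {"x": 0,"y": 0,"z": 0,"roll": 21},
    {"x": 0,"y": 0,"z": 0,"roll": 26},
    {"x": 0,"y": 0,"z": 0,"roll": 31},
    {"x": 0,"y": 0,"z": 0,"roll": 36},
    {"x": 0,"y": 0,"z": 0,"roll": 41},
    {"x": 0,"y": 0,"z": 0,"roll": 46},
    {"x": 0,"y": 0,"z": 0,"roll": 51},
    {"x": 0,"y": 0,"z": 0,"roll": 56},
    {"x": 0,"y": 0,"z": 0,"roll": 61},
    {"x": 0,"y": 0,"z": 0,"roll": 65},
    {"x": 0,"y": 0,"z": 0,"roll": 68},
    {"x": 0,"y": 0,"z": 0,"roll": 68.5},
    {"x": 0,"y": 0,"z": 0,"roll": 68.5},
    {"x": 0,"y": 0,"z": 0,"roll": 68.5},
  ],
)

```text
time_s: 14.6
tool_pos: [0.597, -0.1286, 0.1066]
orientation: [3.14, -0.001, 1.71]
force: [2.4, 4.8, 2.2]
width: 0.465
grip_force: 15.0
```

jog_arm(
  moves=[
    {"x": 0,"y": 0,"z": 0,"roll": 0},
    {"x": 0,"y": 0,"z": 0,"roll": 0},
    {"x": 0,"y": 0,"z": 0,"roll": 0},
    {"x": 0,"y": 0,"z": 0,"roll": 0},
    {"x": 0,"y": 0,"z": 0,"roll": 0},
    {"x": 0,"y": 0,"z": -0.5,"roll": 0},
    {"x": 0,"y": 0,"z": -1,"roll": 0},
    {"x": 0,"y": 0,"z": -1.5,"roll": 0},
    {"x": 0,"y": 0,"z": -2,"roll": 0},
    {"x": 0,"y": 0,"z": -2,"roll": 0},
    {"x": 0,"y": 0,"z": -2,"roll": 0},
  ],
  gripper=0.8,
)

```text
time_s: 15.7
tool_pos: [0.5964, -0.1296, 0.1862]
orientation: [3.141, 0.0, 1.709]
force: [-0.0, 0.1, 0.2]
width: 0.798
grip_force: 0.0
```

```bash
python3 m2.py pics/w7.png
```

```text
15.75 [ 0.59565781 -0.12928132  0.18511825] [-3.14013659e+00 -6.80993694e-04  1.70918682e+00] [-0.08662931  0.10438454 -1.18191604] 0.8034337756336275 1.1901161851918844
176 ...................................................+++++++++++++++++++++++++.+++++++++++++
180 ....................................................+++++++++++++++++++++++.++++++++++++++
184 ..............................................................+++++++++++++..+++++++++++++
188 ..................................................................++++++++++.+++++++++++++
50 +++++++++...........................................+#++++++++++++++++++++++++++++++++++++
54 ++++++++++..........................................+#++++++++++++++++++++++++++++++++++++
58 +++++++++++........................................+#+++++++++++++++++++++++++++++++++++++
12 [[331.5, -28.3], [330.8, -132.6]]
14 [[334.7, -28.4], [334.2, -132.7]]
16 [[337.9, -28.4], [337.5, -132.7]]
18 [[341.1, -28.5], [340.8, -132.8]]
```

View pics/w7.png

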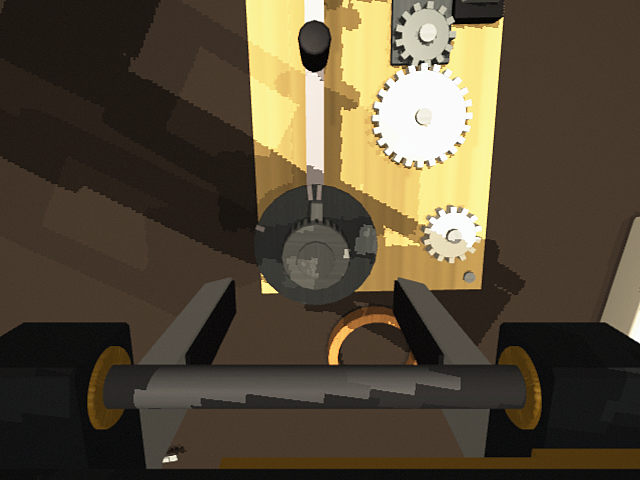

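The tab at (316,210) points between the two locked ribs at (310,190) and (320,190), and the gate bar lies in line. One last numeric check of the lever from above.

jog_arm(
  moves=[
    {"x": 0.5,"y": 0,"z": -0.3,"roll": 0},
    {"x": 1.2,"y": 0,"z": -0.3,"roll": 0},
    {"x": 2,"y": 0,"z": -0.3,"roll": 0},
    {"x": 2.7,"y": 0,"z": -0.3,"roll": 0},
    {"x": 3,"y": 0,"z": -0.3,"roll": 0},
    {"x": 3,"y": 0,"z": -0.3,"roll": 0},
    {"x": 3,"y": 0,"z": -0.3,"roll": 0},
    {"x": 3,"y": 0,"z": -0.3,"roll": 0},
  ],
)

```text
time_s: 16.55
tool_pos: [0.5799, -0.0116, 0.1982]
orientation: [-3.142, 0.0, 1.708]
force: [-0.4, -0.2, -0.0]
width: 0.8
grip_force: 0.0
```

Run:
```python
from h import *
w=snap('wrist');g=cv2.cvtColor(w['img'],cv2.COLOR_RGB2GRAY)
a=proj(w,[[*(P+RR@[.0155,y]),.072] for y in(.177,.232)]);print(a.round(1),env.get_obs()['tool_pos'])
for u,v in a:
    for d in range(-10,11,2):
        r=int(v)+d; print(r,''.join('#' if x>237 else '+' if x>200 else '.' for x in g[r,295:375]))
```

```text
[[333.8 163.5]
 [333.2  83.2]] [ 0.57991222 -0.01170969  0.19817542]
153 +++++++++.+################+..................+.................................
155 +++++++++.+################+.....##########+..++++...+++........................
157 +++++++++.+################....##############+.++...++++........................
159 +++++++++.+################..##################++...+++++++++++++++....+++++++++
161 +++++++++.+################..########+++.+#######+....++++++++++++++++++++++++++
163 +++++++++.+################+.######++++++++######.....++++++++++++++++++++++++++
165 +++++++++.+################+.######+++++++.+#####.........++++++++++++++++++++++
167 +++++++++.+################..######.+++++#######...........+++++++++++++++++++++
169 +++++++++.+################..###################............++++++++++++++++++++
171 +++++++++.+################...################+.............++++++++++++++++++++
173 +++++++++.+################....+############+.................++++++++++++++++++
73 ................................................................................
75 ................................................................................
77 ...........................................................+#######+............
79 ...................................######.................+##########...........
81 .................................+####...................+###########.........++
83 ............+++++++++###########+#####+..................+###########...........
85 +++++++++++################+++++.+#########...............+#########..........##
87 ++++++++++++++++##########+#++#+...######+..................+#####............#+
89 ++++++++++++++++++++++++++++++++..............................................#+
91 ++++++++++++++++++++++++++++++++.....++++.....................................#+
93 ++++++++++++++++++++++++++++++.......+#++.......................................
```

```bash
python3 -c "
from rig import env
print(env.sign_off())"
```

```text
the job is handed in; nothing more can be done
None
```

The gate is shut with the roller lever measured at about 0.235 rad (parallel is 0.24, the click is at 0.16). The collar tab points between the two locked ribs, the gripper is clear of everything, and the job was handed in at about 17 s of robot time.

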